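# Tip the empty crate onto its base and push it up against the full one

### The arm

A 6-joint arm with a two-finger parallel gripper is mounted at the origin on the work surface. World frame = base frame: x ahead of the robot, y to its left, z up, the work surface at z = 0. Lengths are in m, angles in rad, forces in N, time in s.
With the tool pointing down it reaches from about 0.3 to 0.85 m from the base axis. Payload 4.2 kg.
Tool frame: the origin (TCP) lies midway between the tips of the shut fingers; the grasp point (between the pads) lies 19 mm behind it; z points along the fingers, y is the line along which they close (so a half turn about z gives the same grasp; the last joint's range is limited). The gripper opens to 91 mm and grips with 3 to 60 N. Pads are 32 mm wide; open, the fingers measure 118 mm over their backs; the gripper's body (76 mm by 178 mm) begins 60 mm behind the grasp point.
Start: joints at [-1.213, 0.32, 1.565, -0, 1.257, -0.02], TCP at [0.212, -0.534, 0.214] pointing down, gripper open.
Joint ranges: [-3.11, 3.11], [-0.84, 2.01], [0.21, 2.61], [-1.34, 4.49], [0.05, 2.63], [-2.56, 2.56]. Speed limits (rad/s): [2.57, 2.57, 3.14, 3.14, 3.14, 3.14].

### API

Orientations are given as a unit quaternion [w, x, y, z].
In Python, from cell import monitor, cams, job, search_frame gives the robot as it stands. The module is installed in compiled form; this text tells all that it offers.
- The arm moves only by the tool drive_tool, never from a script. Its argument "motion" is text: rows parted by semicolons, each of 7 numbers parted by spaces: the turn, a rotation vector about the tool's x, y, z in rad, then the shift along the tool's x, y, z in m, then the opening in per cent of the stroke, from 0 (shut) to 100 (fully open). A call has 1 to 8 rows; each row shifts and turns the commanded pose from where the row before left it, along the tool's axes as they then stand; what a row does not reach is not made up. A row lasts 1/10 s, in which the tool goes at most 50 mm and 8.59 degrees, less where a joint would pass 70% of its speed; a pose out of reach is approached as far as the arm can. A call is refused whole if a number of a shift passes 0.05 or a number of a turn 0.15, either way. A call with a gripper value outside its range is refused whole. The fingers move at their own pace and stop on an object; the grip force is fixed at half the most. Time passes only in rows, so rows that do not move let the fingers close. It gives the time, the measured TCP pose, the force, the opening and the grip force at its end, in the units of the state.
- monitor.state(): the state, without advancing time (a new reading comes with each control period).
- cams.get_image(name): name is "side" or "top"; returns the picture (480x640x3 uint8, red, green, blue); there is no depth.
- cams.camera_info(name): a dict with "mtx" (3x3 intrinsics, pixels), "dist_coeffs" ([k1, k2, p1, p2, k3] as OpenCV has them; the pictures are not rectified), "position" and "rotation" of the camera in the world. Camera axes: x right, y down, z forward; pixel columns grow to the right and rows downward; lengths in m; the calibration is good to about 2 mm. A picture is of the moment at which its call begins. camera_info takes no time and is no camera call.
- job.close_job(): hands the job in; it is judged then, once.
Trained networks look in the newest picture that a camera, given by its name, has taken for a name from the list of things; names that differ only in an ending like _2 or _b are one class to them, and where a whole thing is asked for, a point or a joint stands for the part that bears it (a point fixed in the world has none). Each returns a list of dicts, best first, with "conf" (0 to 1); they miss things now and then, are a little off and sometimes report something else, mostly with a low value. They report only what shows in the picture. A call takes as long as a camera call.
- search_frame(camera, query): "at" ([row, column] in pixels, amid what is visible of it).
The state is a dict: "time_s": time; "joints": joint angles; "dq": joint speeds; "joint_efforts": joint torques, N m; "tool_pos": TCP position; "orientation": TCP orientation; "force": force on the tool from outside, world axes, zero at the start; "ft_torque": the same for the moment, N m; "opening": finger opening in m; "grasp_force": force on a finger pad.
Only numpy, scipy, OpenCV 4.12 (cv2) and the standard library are available. Lean on these libraries where they do the work, as an engineer would, in place of code of your own. Each camera call takes 0.05 s, during which the arm holds its last target. There are 200 camera calls.

### The job

The empty grey stacking crate has been left standing on its long side. Push it over so that it lies on its base with the mouth up, then push it along the deck until its long side is flush against the facing side of the big red crate. Only push it, never pick it up, and leave the bowl, candlestick, jar and mug alone.

Things in the scene. Friction and masses are not known exactly. Their poses are not given: they have to be found in the camera images.
- crate: Empty open grey plastic crate, 300 (own x) x 200 (own y) x 120 mm (own z), 0.5 to 0.8 kg, walls and base 6 mm, flat outer faces. Origin: centre of the base's underside; z points out of the mouth. At the start it stands 200 mm high on a 300 x 120 mm long side: z level, roughly world -y, away from the red crate; y up; x level. Once on its base, y is level and points to the red crate.
- crate_lip (a point): Middle of the mouth's upper 300 mm edge as the crate stands at the start (own y = +100, z = 120 mm), 200 mm above the deck: the place to push it over, towards its base. This edge rises by up to 33 mm as the crate tips.
- crate_edge (a point): Middle of the lower 300 mm edge of the base (own y = -100, z = 0 mm), the edge it tips over. Leant about 25 degrees over it, the crate falls by itself onto its base and covers the 200 mm of deck just beyond it. The side it stood on then rises from this edge, 120 mm high, facing away from the red crate: the side to push.
- bigcrate: Big full red stacking crate, 400 (its x) x 300 (its y) x 220 mm high, too heavy to move, upright on the deck; bottles and handles inside stay below its rim. Origin: centre of its underside, on the deck; z up. Its long side at its own y = -150 mm is the one that faces the empty crate.
- bowl: Clear glass bowl, 110 mm across, 60 mm high, bystander. Origin: centre of its underside.
- candlestick: Brass candlestick, foot 84 mm across, 160 mm high, bystander. Origin: centre of its underside.
- jar: Glass jar with a metal cap, 68 mm across, 110 mm high, bystander. Origin: centre of its underside.
- mug: White mug, 76 mm across, 85 mm high, bystander. Origin: centre of its underside.

How it is judged:
By the outcome, as a careful person would: the job done as asked, in the order asked, and still so for the second after the job is handed in, with the robot touching nothing.
It also fails if it takes over 48 s, if anything falls off the work surface, if the arm or the gripper's body presses on something with over 40 N, if the wrist force passes 120 N, or if a joint passes its speed limit or range.

## Working session

There is one attempt and no reset: what is moved stays moved. The work goes in short steps, Python scripts to look and compute and a tool call to move; the robot and the scene stay as the last step left them, time stands still between calls to the robot, and variables do not carry over. Pictures are saved under pics/ and viewed, at most 10 in all, crops included, and the job is handed in when it is done.

Besides the shell and the picture viewer there is one more tool, called after "Call:" as a command line: name --argument value ..., lists and objects as JSON in quotes. drive_tool: Moves the arm, as the interface text tells. Its arguments: {"type":"object","properties":{"motion":{"type":"string"}},"required":["motion"]}

```bash
mkdir -p pics; cat > h.py <<'E'
import numpy as np,cv2
from cell import monitor,cams,job,search_frame
def info(n):
    c=cams.camera_info(n);return np.array(c['mtx'],float),np.array(c['dist_coeffs'],float),np.array(c['position'],float),np.array(c['rotation'],float)
def ray(n,rc):
    K,d,p,R=info(n);u=cv2.undistortPoints(np.array([[[rc[1],rc[0]]]],float),K,d)[0,0]
    return p,R@np.array([u[0],u[1],1.])
def onz(n,rc,z):
    p,v=ray(n,rc);return p+v*(z-p[2])/v[2]
def tri(a,b):
    p,v=ray('side',a);q,w=ray('top',b)
    s=np.linalg.lstsq(np.c_[v,-w],q-p,rcond=None)[0];x=p+v*s[0];y=q+w*s[1]
    return (x+y)/2,np.linalg.norm(x-y)
def proj(n,P):
    K,d,p,R=info(n);r=cv2.Rodrigues(R.T)[0]
    return cv2.projectPoints(np.array(P,float).reshape(-1,1,3),r,-R.T@p,K,d)[0].reshape(-1,2)
def snap(name):
    for n in('side','top'):
        im=cams.get_image(n);cv2.imwrite(f'pics/{name}_{n}.png',im[:,:,::-1])
E
python3 - <<'E'
from h import *
snap('a')
for n in('side','top'):
    print(n,cams.camera_info(n)['position'],cams.camera_info(n)['rotation'])
    for q in('crate','crate_lip','crate_edge','bigcrate','bowl','candlestick','jar','mug'):
        print(q,[(np.round(r['at']),round(r['conf'],2)) for r in search_frame(n,q)[:3]])
print(monitor.state())
E
```

```text
side [ 0.27885652 -1.08735885  1.10048107] [-0.40011055  0.90366753 -0.13997023  0.0608676 ]
crate [(array([288., 290.]), 0.96)]
crate_lip [(array([288., 290.]), 0.58)]
crate_edge [(array([292., 289.]), 0.71)]
bigcrate [(array([163., 258.]), 0.78)]
bowl [(array([244., 387.]), 0.93)]
candlestick [(array([330., 386.]), 0.97), (array([440., 278.]), 0.37)]
jar [(array([206., 367.]), 0.92)]
mug [(array([440., 278.]), 0.88), (array([246., 386.]), 0.49)]
top [ 0.28250443 -0.06494596  1.52744938] [ 0.07522253 -0.67222925  0.73233305 -0.07834353]
crate [(array([291., 388.]), 0.68)]
crate_lip [(array([290., 388.]), 0.68)]
crate_edge [(array([287., 385.]), 0.9), (array([214., 415.]), 0.57), (array([293., 163.]), 0.36)]
bigcrate [(array([293., 161.]), 0.66)]
bowl [(array([179., 322.]), 0.79)]
candlestick [(array([212., 416.]), 0.84)]
jar [(array([186., 260.]), 0.87)]
mug [(array([326., 516.]), 0.89)]
{'time_s': 0.9, 'joints': array([-1.21302028e+00,  3.19594068e-01,  1.56451748e+00,  1.87565898e-05,
        1.25742588e+00, -2.00039255e-02]), 'dq': array([ 0.00017418,  0.00127782,  0.0007221 , -0.00049962,  0.00084146,
       -0.0007402 ]), 'joint_efforts': array([ 1.33159352e-05, -4.12344432e+01, -2.32229698e+01,  7.27998326e-02,
        3.75116360e-02, -1.15331727e-05]), 'tool_pos': array([ 0.21209688, -0.53445108,  0.21397255]), 'orientation': array([2.57216152e-05, 9.82213808e-01, 1.87765902e-01, 1.34362151e-05]), 'force': array([ 0.70299517,  0.9395033 , -0.02825863]), 'ft_torque': array([-0.00948007, -0.01121119, -0.03033458]), 'grasp_force': 0.0, 'opening': 0.0910205819833628}
```

View pics/a_side.png

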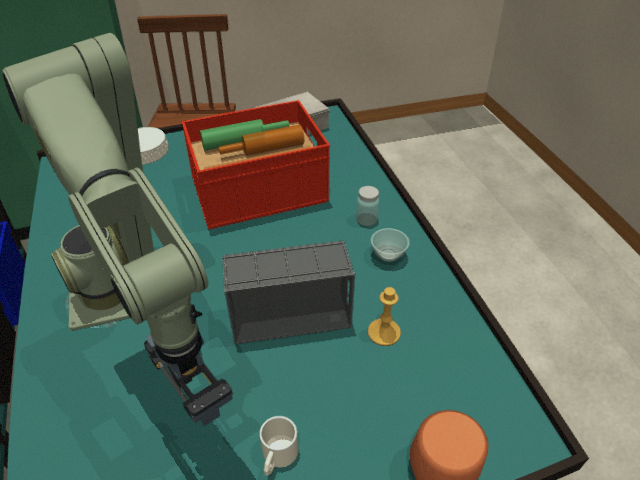

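View pics/a_top.png

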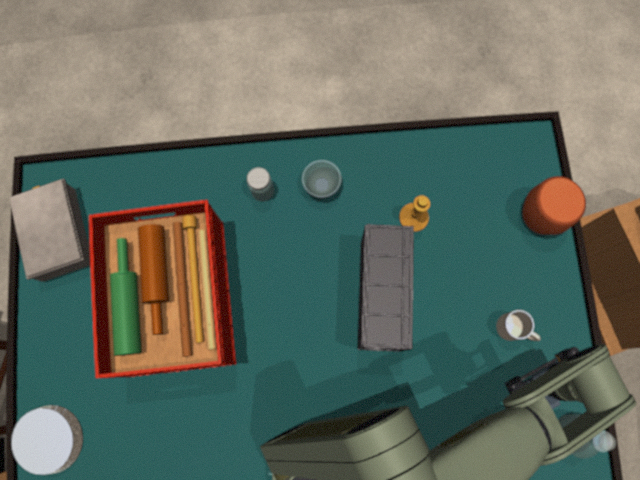

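Side view: the crate stands at (290,290) with its mouth towards the camera, the red crate is behind it at (258,163), the candlestick is right of it at (386,330) and the mug in front at (278,440). Top view: the crate's top face has corners at about (365,226), (413,227), (411,349) and (361,348). The red crate's rim spans (90..235, 202..377).

```bash
python3 - <<'E'
s=open('h.py').read()
s=s.replace("np.array(c['rotation'],float)","Rotation.from_quat(np.array(c['rotation'],float)[[1,2,3,0]]).as_matrix()").replace("import numpy as np,cv2","import numpy as np,cv2\nfrom scipy.spatial.transform import Rotation")
open('h.py','w').write(s)
E
python3 - <<'E'
from h import *
np.set_printoptions(precision=3,suppress=True)
S=dict(bowl=(244,387),candlestick=(330,386),jar=(206,367),mug=(440,278),bigcrate=(163,258))
T=dict(bowl=(179,322),candlestick=(212,416),jar=(186,260),mug=(326,516),bigcrate=(293,161))
for k in S: print(k,*tri(S[k],T[k]))
print('crate top z.2');[print(onz('top',p,.2)) for p in((226,365),(227,413),(349,411),(348,361))]
print('side: top z.2');[print(onz('side',p,.2)) for p in((243,348),(264,354),(284,224),(256,223))]
print('side: bottom mouth');[print(onz('side',p,0)) for p in((328,352),(341,235))]
print('red rim');[print(onz('top',p,.22)) for p in((202,209),(364,221),(377,97),(215,90))]
print('red side rim');[print(onz('side',p,.22)) for p in((150,328),(172,190))]
print('red side bottom');[print(onz('side',p,0)) for p in((203,328),(222,207))]
a=cv2.imread('pics/a_top.png')[190:390,80:440];b=cv2.imread('pics/a_side.png')[90:350,180:420]
a=cv2.resize(a,None,fx=2.1,fy=2.1,interpolation=2)
cv2.imwrite('pics/c.png',a)
E
```

```text
bowl [ 0.796 -0.093  0.051] 0.005198155776557486
candlestick [ 0.689 -0.35   0.015] 0.0047128529177096045
jar [0.797 0.08  0.053] 0.006571280364196346
mug [ 0.348 -0.574  0.052] 0.0030619381219162737
bigcrate [0.516 0.353 0.091] 0.011516257117927343
crate top z.2
[ 0.616 -0.186  0.2  ]
[ 0.604 -0.304  0.2  ]
[ 0.31  -0.265  0.2  ]
[ 0.322 -0.147  0.2  ]
side: top z.2
[ 0.631 -0.202  0.2  ]
[ 0.62  -0.274  0.2  ]
[ 0.316 -0.245  0.2  ]
[ 0.33  -0.154  0.2  ]
side: bottom mouth
[ 0.611 -0.307  0.   ]
[ 0.316 -0.258  0.   ]
red rim
[0.705 0.192 0.22 ]
[0.312 0.18  0.22 ]
[0.303 0.475 0.22 ]
[0.699 0.492 0.22 ]
red side rim
[0.702 0.171 0.22 ]
[0.297 0.187 0.22 ]
red side bottom
[0.711 0.192 0.   ]
[0.32  0.219 0.   ]
```

View pics/c.png

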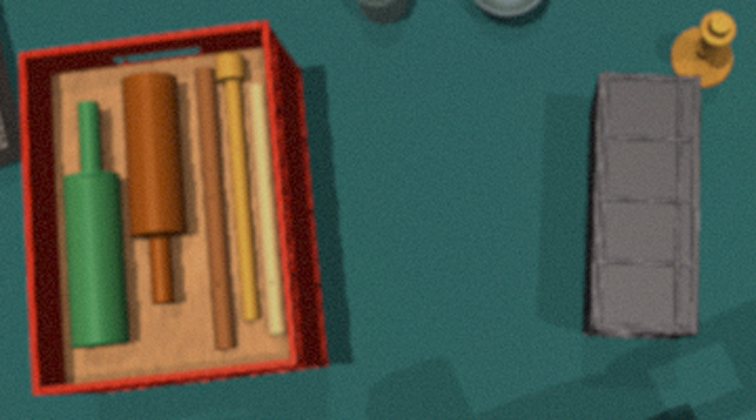

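```bash
cat >> h.py <<'E'
from scipy.optimize import minimize
def boxpts(p,lx,ly,h):
    c,s=np.cos(p[2]),np.sin(p[2]);
    return [[p[0]+c*x-s*y,p[1]+s*x+c*y,z] for x in(-lx/2,lx/2) for y in(-ly/2,ly/2) for z in(0,h)]
def hull(m):
    m=cv2.morphologyEx(m,cv2.MORPH_OPEN,np.ones((3,3),np.uint8))
    n,l,st,_=cv2.connectedComponentsWithStats(m);k=1+np.argmax(st[1:,4])
    o=np.zeros_like(m);cv2.fillConvexPoly(o,cv2.convexHull(np.argwhere(l==k)[:,::-1].astype(np.int32)),1);return o
def fit(masks,p0,dims):
    def f(p):
        e=0
        for n,m in masks.items():
            o=np.zeros((1920,2560),np.uint8)
            cv2.fillConvexPoly(o,cv2.convexHull((proj(n,boxpts(p,*dims))*4+1.5).round().astype(np.int32)),1)
            e+=np.abs(cv2.resize(o.astype(np.float32),(640,480),interpolation=cv2.INTER_AREA)-m).sum()
        return e
    s=np.array(p0)+np.array([[0,0,0],[.02,0,0],[0,.02,0],[0,0,.06]])
    r=minimize(f,p0,method='Nelder-Mead',options=dict(initial_simplex=s,xatol=1e-4,fatol=.5));return r.x,r.fun
def redmask(im): 
    r,g,b=[im[:,:,i].astype(int) for i in range(3)];return ((r>70)&(r>3*g)&(r>3*b)).astype(np.uint8)
def greymask(im,box):
    r,g,b=[im[:,:,i].astype(int) for i in range(3)];m=((abs(g-r)<16)&(abs(b-r)<18)&(r>25)).astype(np.uint8)
    o=np.zeros_like(m);y0,y1,x0,x1=box;o[y0:y1,x0:x1]=m[y0:y1,x0:x1];return o
E
python3 - <<'E'
from h import *
np.set_printoptions(precision=4,suppress=True)
ld=lambda n:cv2.imread(f'pics/a_{n}.png')[:,:,::-1]
R={n:hull(redmask(ld(n))) for n in('side','top')}
for ms in(R,{'top':R['top']},{'side':R['side']}): print('red',fit(ms,[.505,.335,.02],(.4,.3,.22)))
G={'side':hull(greymask(ld('side'),(235,350,218,362))),'top':hull(greymask(ld('top'),(215,360,350,425)))}
for ms in(G,{'top':G['top']},{'side':G['side']}): print('crate',fit(ms,[.46,-.225,-.13],(.3,.12,.2)),[int(m.sum()) for m in ms.values()])
E
```

```text
red (array([0.5093, 0.3435, 0.033 ]), np.float64(2253.25))
red (array([0.5096, 0.3407, 0.0405]), np.float64(2038.875))
red (array([0.5094, 0.3429, 0.0383]), np.float64(176.8125))
crate (array([ 0.4683, -0.2277, -0.1301]), np.float64(312.875)) [11254, 6704]
crate (array([ 0.4667, -0.2277, -0.1298]), np.float64(130.75)) [6704]
crate (array([ 0.4685, -0.2276, -0.1311]), np.float64(135.375)) [11254]
```

Call:
drive_tool --motion "0 0 -0.133 0 0 0 100; 0 0 -0.133 0 0 0 100; 0 0 -0.133 0 0 0 100; 0 0 -0.133 0 0 0 100; 0 0 -0.133 0 0 0 100; 0 0 -0.133 0 0 0 100; 0 0 -0.133 0 0 0 100; 0 0 -0.133 0 0 0 100"

```text
time_s: 1.7
tool_pos: [0.2121, -0.5345, 0.214]
orientation: [0.0, 0.749, 0.662, -0.0]
force: [-0.4, -0.4, 0.6]
opening: 0.0912
grasp_force: 0.0
```

Call:
drive_tool --motion "0 0 0 0.02 0.03 0 100; 0 0 0 0.02 0.03 0 100; 0 0 0 0.02 0.03 0 100; 0 0 0 0.02 0.03 0 100; 0 0 0 0.02 0.03 0 100; 0 0 0 0.02 0.03 0.014 100; 0 0 0 0.02 0.034 0.014 100; 0 0 0 0 0 0.014 100"

```text
time_s: 2.5
tool_pos: [0.4465, -0.4212, 0.1714]
orientation: [0.001, 0.75, 0.662, 0.001]
force: [-1.3, 0.5, -0.4]
opening: 0.0909
grasp_force: 0.0
```

Call:
drive_tool --motion "0 0 0 0.03 0 0 100; 0 0 0 0.03 0 0 100; 0 0 0 0.02 0 0 100; 0 0 0 0.012 0 0 100; 0 0 0 0.012 0 0 100; 0 0 0 0.01 0 0 100; 0 0 0 0.01 0 0 100; 0 0 0 0.01 0 0 100"

```text
time_s: 3.3
tool_pos: [0.4599, -0.2905, 0.1723]
orientation: [0.001, 0.751, 0.66, -0.0]
force: [-0.9, -1.2, 0.2]
opening: 0.0907
grasp_force: 0.7
```

Call:
drive_tool --motion "0 0 0 0.01 0 0 100; 0 0 0 0.01 0 0 100; 0 0 0 0.01 0 0 100; 0 0 0 0.01 0 0 100; 0 0 0 0 0 0 100"

```text
time_s: 3.8
tool_pos: [0.4647, -0.2491, 0.1718]
orientation: [-0.0, 0.751, 0.661, 0.0]
force: [1.0, 0.4, 0.1]
opening: 0.0917
grasp_force: 0.0
```

```bash
python3 - <<'E'
from h import *
snap('d');a=cv2.imread('pics/d_side.png')[90:430,100:500];b=cv2.imread('pics/d_top.png')[140:480,200:600]
cv2.imwrite('pics/d.png',np.hstack([a,b]))
E
```

```text
(no output)
```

View pics/d.png

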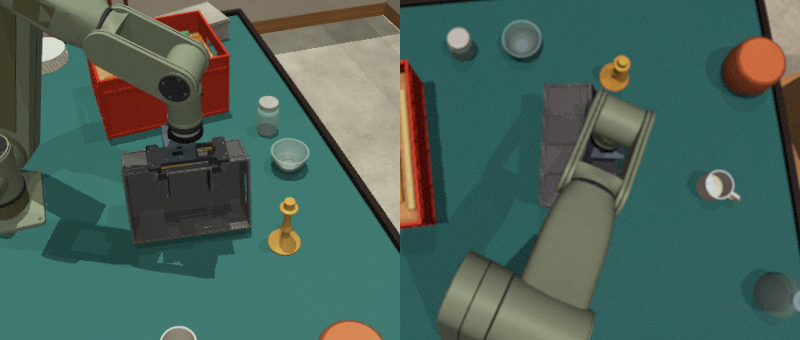

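Side view (left): the fingers are on the lip at crop (190,170) and the mouth's lower edge has risen to crop y≈235, so the crate is tipping. Top view (right): the crate's upper edge has moved towards the red crate. The bystanders haven't moved.

Call:
drive_tool --motion "0 0 0 0.01 0 0 100; 0 0 0 0.01 0 0 100; 0 0 0 0.01 0 0 100; 0 0 0 0.01 0 0 100; 0 0 0 0.01 0 0 100; 0 0 0 0.01 0 0 100; 0 0 0 0 0 0 100; 0 0 0 0 0 0 100"

```text
time_s: 4.7
tool_pos: [0.4726, -0.1909, 0.172]
orientation: [0.0, 0.751, 0.66, -0.0]
force: [0.4, -0.6, 0.3]
opening: 0.0918
grasp_force: 0.0
```

Call:
drive_tool --motion "0 0 0 0 0 0 100; 0 0 0 0 0 0 100; 0 0 0 0 0 0 100; 0 0 0 0 0 0 100"

```text
time_s: 5.1
tool_pos: [0.4724, -0.1914, 0.1719]
orientation: [0.0, 0.751, 0.66, -0.0]
force: [-0.6, -0.2, -0.5]
opening: 0.0912
grasp_force: 0.0
```

```bash
python3 - <<'E'
from h import *
snap('e');a=cv2.imread('pics/e_side.png')[90:430,100:500];b=cv2.imread('pics/e_top.png')[140:480,200:600]
cv2.imwrite('pics/e.png',np.hstack([a,b]))
E
```

```text
(no output)
```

View pics/e.png

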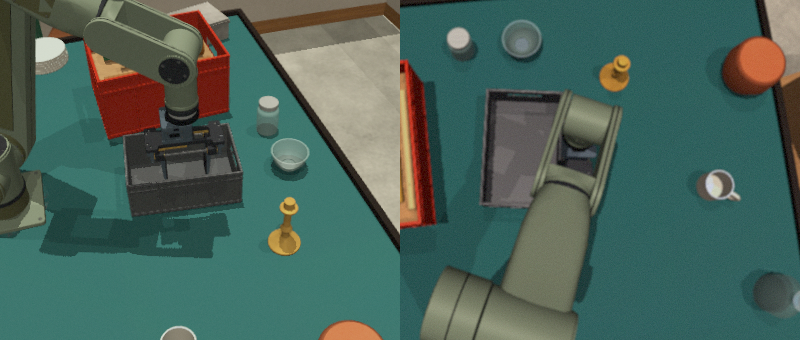

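The crate now lies on its base with the mouth up: its rim is at crop (125..242, 125..215) in the side view and (483..580, 90..208) in the top view. I'll back off above the rim and fit its pose.

Call:
drive_tool --motion "0 0 0 -0.04 0 0 100; 0 0 0 -0.045 0 0 100; 0 0 0 -0.045 0 0 100; 0 0 0 -0.04 0 0 100; 0 0 0 -0.02 0 0 100"

```text
time_s: 5.7
tool_pos: [0.4474, -0.3826, 0.1718]
orientation: [0.0, 0.752, 0.659, -0.0]
force: [0.7, -0.2, 0.4]
opening: 0.0911
grasp_force: 0.0
```

```bash
python3 - <<'E'
from h import *
np.set_printoptions(precision=4,suppress=True)
snap('f')
a=cv2.imread('pics/f_side.png')[90:430,100:500];b=cv2.imread('pics/f_top.png')[140:480,200:600]
cv2.imwrite('pics/f.png',np.hstack([a,b]))
print(monitor.state()['tool_pos'])
K=[('side',(210,310,218,346)),('top',(222,355,270,420))]
G={n:hull(greymask(cv2.imread(f'pics/f_{n}.png')[:,:,::-1],b)) for n,b in K}
for ms in(G,{'top':G['top']},{'side':G['side']}): print('crate',fit(ms,[.49,-.07,-.1],(.3,.2,.12)),[int(m.sum()) for m in ms.values()])
E
```

```text
[ 0.4476 -0.3816  0.1716]
crate (array([ 0.4886, -0.0679, -0.1197]), np.float64(2083.8125)) [11176, 9474]
crate (array([ 0.4879, -0.068 , -0.1248]), np.float64(203.0625)) [9474]
crate (array([ 0.4897, -0.0702, -0.1321]), np.float64(1834.0625)) [11176]
```

View pics/f.png

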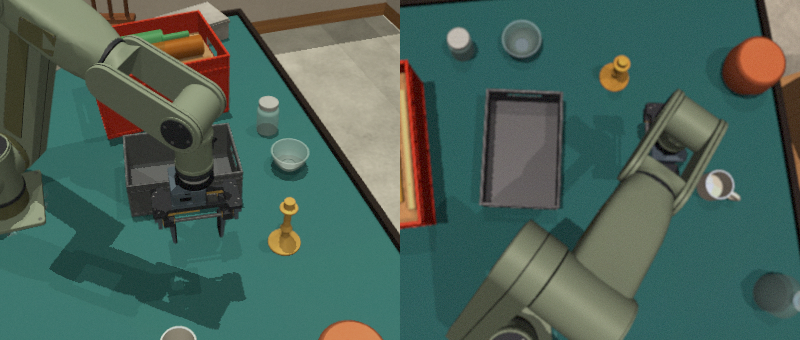

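The crate is flat on its base at (.488, -.068), yaw -0.125. The gripper is clear, with the candlestick and mug untouched. Next I lower and approach the side to push.

Call:
drive_tool --motion "0 0 0 0 0 0.037 100; 0 0 0 0 0 0.037 100; 0 0 0 0 0 0.037 100; 0 0 0 0.04 0 0 100; 0 0 0 0.04 0 0 100; 0 0 0 0.04 0 0 100; 0 0 0 0.035 0 0 100; 0 0 0 0.02 0 0 100"

```text
time_s: 6.6
tool_pos: [0.47, -0.2017, 0.0611]
orientation: [-0.001, 0.75, 0.661, 0.0]
force: [0.4, 0.1, -0.2]
opening: 0.0912
grasp_force: 0.0
```

Call:
drive_tool --motion "0 0 0 0.012 0 0 100; 0 0 0 0.01 0 0 100; 0 0 0 0.01 0 0 100; 0 0 0 0.01 0 0 100; 0 0 0 0 0 0 100"

```text
time_s: 7.1
tool_pos: [0.476, -0.1635, 0.0609]
orientation: [-0.0, 0.751, 0.66, 0.0]
force: [0.6, -0.2, -0.3]
opening: 0.091
grasp_force: 0.0
```

Call:
drive_tool --motion "0 0 -0.016 0.01 0 0 100; 0 0 -0.016 0.01 0 0 100; 0 0 -0.016 0.01 0 0 100; 0 0 -0.016 0.01 0 0 100; 0 0 -0.016 0.01 0 0 100; 0 0 -0.016 0.01 0 0 100; 0 0 -0.016 0.01 0 0 100; 0 0 -0.016 0.01 0 0 100"

```text
time_s: 7.9
tool_pos: [0.4818, -0.0837, 0.061]
orientation: [0.0, 0.707, 0.707, -0.0]
force: [0.9, -2.3, -0.3]
opening: 0.091
grasp_force: 1.6
```

```bash
cat > look.py <<'E'
import sys;from h import *
np.set_printoptions(precision=4,suppress=True)
k=sys.argv[1];y=float(sys.argv[2]);snap(k)
im=cv2.imread(f'pics/{k}_top.png')[:,:,::-1]
q=proj('top',boxpts([.492,y,-.05],.36,.25,.12));lo=q.min(0).astype(int);hi=q.max(0).astype(int)
m=hull(greymask(im,(lo[1],hi[1],lo[0],hi[0])))
print('crate',fit({'top':m},[.492,y,0],(.3,.2,.12)),m.sum());print(monitor.state()['tool_pos'],monitor.state()['force'])
a=cv2.imread(f'pics/{k}_side.png')[90:430,100:500];b=cv2.imread(f'pics/{k}_top.png')[140:480,100:500]
cv2.imwrite(f'pics/{k}.png',np.hstack([a,b]))
E
python3 look.py g 0.035
```

```text
crate (array([0.4764, 0.0283, 0.0133]), np.float64(1847.0)) 11186
[ 0.4811 -0.0829  0.0608] [ 0.1547 -0.5454  0.8582]
```

View pics/g.png

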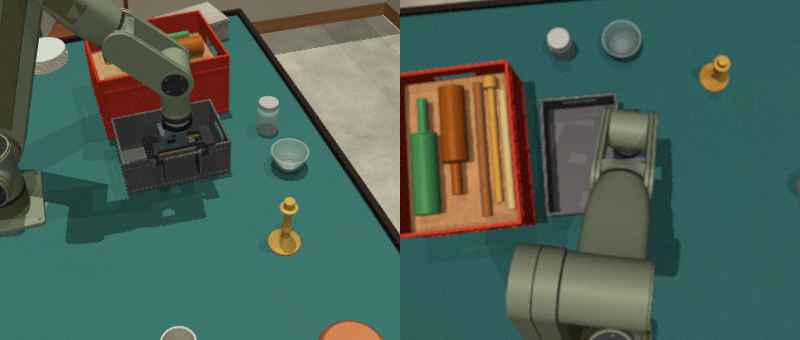

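The crate is now nearly square: its left rim is at top crop (545,98..215) and the red crate's base is about 20 px further left. I'll push the remaining 60 mm or so.

Call:
drive_tool --motion "0 0 -0.01 0.01 0 0 100; 0 0 -0.01 0.01 0 0 100; 0 0 -0.01 0.01 0 0 100; 0 0 -0.01 0.01 0 0 100; 0 0 0 0.008 0 0 100; 0 0 0 0.004 0 0 100"

```text
time_s: 8.6
tool_pos: [0.4804, -0.0317, 0.0609]
orientation: [-0.0, 0.693, 0.721, -0.0]
force: [-0.6, -2.8, -0.3]
opening: 0.0914
grasp_force: 1.3
```

Call:
drive_tool --motion "0 0 0 0.003 0 0 100; 0 0 0 0.003 0 0 100"

```text
time_s: 8.8
tool_pos: [0.4807, -0.0313, 0.0611]
orientation: [0.004, 0.692, 0.722, -0.003]
force: [-0.9, -35.6, -0.6]
opening: 0.0909
grasp_force: 17.5
```

Call:
drive_tool --motion "0 0 0 -0.006 0 0 100; 0 0 0 -0.03 0 0 100; 0 0 0 -0.04 0 0 100; 0 0 0 -0.04 0 0 100; 0 0 0 -0.05 0 0 100; 0 0 0 -0.05 0 0 100; 0 0 0 0 0 0 100"

```text
time_s: 9.5
tool_pos: [0.4901, -0.2477, 0.0613]
orientation: [0.002, 0.695, 0.719, 0.0]
force: [-0.1, 1.5, 0.1]
opening: 0.091
grasp_force: 0.0
```

```bash
python3 look.py i 0.09; python3 - <<'E'
import cv2,numpy as np
a=cv2.resize(cv2.imread('pics/i_top.png')[180:400,180:360],None,fx=2.5,fy=2.5,interpolation=2)
b=cv2.resize(cv2.imread('pics/i_side.png')[130:310,200:340],(350,550)[::1],interpolation=2)
cv2.imwrite('pics/i2.png',np.hstack([a,b]))
E
```

```text
crate (array([0.4756, 0.0852, 0.0438]), np.float64(585.4375)) 10056
[ 0.4886 -0.2428  0.0607] [-0.1318  0.3098 -0.6197]
```

View pics/i2.png

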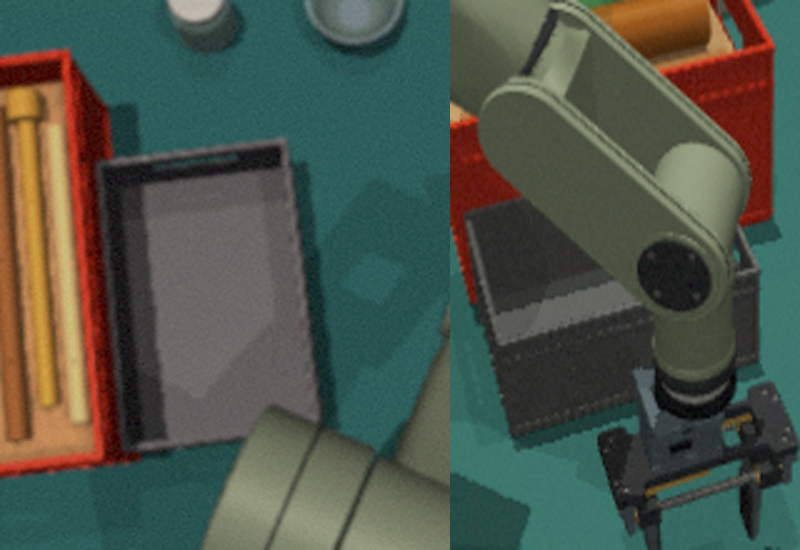

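The crate's left rim runs from (100,165) to (122,450), parallel to and touching the red face. It lies within that side's length, and jar, bowl and the rest are untouched. I'll hand it in.

```bash
python3 -c "
from cell import job;print(job.close_job())"
```

```text
the job is handed in; nothing more can be done
None
```

The crate was tipped onto its base, mouth up, and pushed until its long side stood flush against the red crate by the last camera check; the job was handed in at about 10 s with the bystanders untouched, but it returned no verdict.

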